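Set a toppled cell pack in the filling jig and close the mask

TASK

The six-cell pack has toppled onto its side on the filling jig. Tip it upright, push it square and flush into the corner of the jig's two fences while the spouted mask is still open, then swing the mask fully down so that its six spouts sit in the cells. Leave the mug, the terracotta pot, the tamper and the dibber where they are.

Things in the scene. Friction and masses are not known exactly. Their poses are not given: they have to be found in the camera images.
- jig: filling jig, fixed on the table: plywood board 290 x 300 mm, 15 mm thick, with a back fence along y and a side fence along x on the left, wooden battens 20 mm thick, 46 mm above the board; the side fence ends 150 mm before the corner. Origin on the board's underside, 160 mm behind its front edge, mid-width; x away from the robot, square to the back fence; y left, square to the side fence
- fence_corner (a point): the inside corner where both fence faces meet the board's top, at (85, 120, 15) mm in the jig frame; axes as the jig
- mask_hinge (a point): middle of the mask's hinge axis, which lies along jig y, at (115, 53, 85) mm in the jig frame: 30 mm behind the back fence's face, 70 mm above the board
- mask_rail (a point): middle of the upper face of the wooden grip rail (18 mm deep, 20 thick, 176 long) on the mask's free edge: 159 mm from the hinge axis along the mask and 18 mm off its plane on the upper side, which faces away from the robot while the mask is open and up when closed. The rail's free edge is 168 mm from the axis
- mask (a joint): angle of the sheet-metal filling mask, 176 mm wide, with six square spouts 28 mm wide and 20 long under it: 0 = fully down, 1.57 = upright, starts at 1.65 to 1.8 leaning back (stop 1.9), closes towards the robot. A stiff hinge: it stays wherever it is left and takes 1 to 3 N at the rail. If the pack is over 3 mm out of place the spouts land on its walls and it cannot close
- pack: grey six-cell pack, 25 to 50 g: walls 134 mm long (x -61 to +73), 94 wide (y -47 to +47; long walls set in 3 mm), rim 66 high; cells taper, but the sides act as upright walls at 6 to 56 mm; the tab at its -x end gives way. Origin in its base, z out of its mouth. Starts on a long side, 94 mm tall, mouth to the robot, +x to the left. A push away from the robot on the mouth's top edge tips it
- pack_corner (a point): bottom corner of the pack's walls, (73, -47, 0) mm in the pack frame; it meets fence_corner when the pack is flush. The pack tips over its lower base edge, past about 30 degrees it falls onto its base by itself and then stands at least 10 mm short of both fences, its +x end to the side fence, its -y side to the back fence
- mug_1: white mug, 83 x 117 x 94 mm, standing to the right of the jig; origin under its centre; leave it alone
- pot_t2: small terracotta pot, 61 mm wide and 59 mm tall, to the left of the jig near the table's front edge; origin under its centre; leave it alone
- dibber: turned wooden dibber 197 mm long and 28 mm thick, lying on the table to the right of the jig; origin under its middle; x along it; leave it alone
- tamper: wooden compost tamper, a board 85 x 150 mm, 18 mm thick, with a turned knob (67 mm tall in all), lying to the left of the jig; origin under its middle; leave it alone

How it is judged:
On the way, in this order (a step that is already met when the one before it is completed fails the run):
1. the pack stands upright on the jig board (angle between pack's own z axis and vertical below 0.06 rad and z of pack in the frame of fence_corner below 0.006 m), for 0.2 s.
2. the pack is square and flush in the fence corner, with the mask still open (x of pack_corner in the frame of fence_corner above -0.003 m and y of pack_corner in the frame of fence_corner above -0.003 m and angle between the x axis of pack and the y axis of jig, either way round below 0.035 rad and angle between pack's own z axis and vertical below 0.06 rad and value of joint mask above 0.8 rad), for 0.2 s.
At the end, for the whole second after the job is handed in: The pack stands upright with its corner within 3 mm of both fences and square to them within 2 degrees, the mask is fully down (hinge within 0.03 rad of closed), and the pack is at rest (x of pack_corner in the frame of fence_corner between -0.003 and 0.003 m and y of pack_corner in the frame of fence_corner between -0.003 and 0.003 m and angle between the x axis of pack and the y axis of jig, either way round below 0.035 rad and angle between pack's own z axis and vertical below 0.06 rad and value of joint mask below 0.03 rad and linear speed of pack below 0.02 m/s); the robot touches nothing.
It fails at once if the mug, the pot, the tamper or the dibber was moved more than 30 mm (distance of any of mug_1, pot_t2, tamper, dibber from where it was at the start of the episode above 0.03 m).
It also fails if it takes over 58 s, if anything falls off the work surface, if the arm or the gripper's body presses on something with over 40 N, if the wrist force passes 120 N, or if a joint passes its speed limit or range.

ROBOT

A 7-joint arm with a two-finger parallel gripper is mounted at the origin on a cart in front of the work surface, level with it; the furniture and walls round the work are solid. World frame = base frame: x ahead of the robot, y to its left, z up, the work surface at z = 0. Lengths are in m, angles in rad, forces in N, time in s.
With the tool pointing down it reaches from about 0.425 to 0.925 m from the base axis. Payload 6.8 kg.
Tool frame: the origin (TCP) lies where the fingers leave the gripper's body, on its centre line; the fingertips stand 73 mm ahead of it and the grasp point (between the pads) lies 54 mm ahead of it; z points along the fingers, y is the line along which they close (so a half turn about z gives the same grasp; the last joint's range is limited). The gripper opens to 85 mm and grips with 20 to 120 N. Pads are 22 mm wide; open, the fingers measure 114 mm over their backs; the gripper's body (76 mm by 85 mm) begins 54 mm behind the grasp point. The pads swing forward as they close: fully open they stand 13 mm farther back than shut.
Start: joints at [1.17, 0.477, 0.022, 1.555, -0.011, 1.109, -0.083], TCP at [0.195, -0.646, 0.304] pointing down, gripper open.
Joint ranges: [-2.96, 2.96], [-0.34, 2.1], [-1.41, 1.46], [0.24, 2.44], [-1.37, 4.51], [0.17, 1.92], [-2.96, 2.96]. Speed limits (rad/s): [2.39, 2.39, 3.14, 3.14, 3.14, 3.14, 3.14].

INTERFACE

Orientations are given as a rotation vector (axis times angle).
In Python, from bench import r, grab_frame, camera_info gives the robot as it stands (r), with the cameras as plain functions.
- The arm moves only by the shell command python3 drive.py [OPENING] [FORCE], which reads ROWS from standard input. ROWS is a JSON list of rows, 1 to 5 of them, each an object with the fields xyz (a list: dx, dy, dz in a scale on which 1.0 is 0.8 m), rot (a list: a rotation vector rx, ry, rz in parts of the range, where 1.0 means 4 rad); a field left out counts as zero; each row is the pose to reach, as a shift and turn from the pose commanded when the command began, along the tool's axes at that moment; what a row does not reach only later rows make up. A row lasts 1/10 s, in which the tool goes at most 0.05 m and 0.15 rad, less where a joint would pass 70% of its speed; a pose out of reach is approached as far as the arm can. OPENING is the finger opening in m, set as the command begins (- or left out keeps the last). The fingers move at their own pace and stop on an object; FORCE is the grip in N (left out, the last holds). Time passes only in rows, so rows that do not move let the fingers close. It prints the time, the measured TCP pose, the force, the opening and the grip force at its end. A shift or turn number past 1, either way, is cut back to 1. Input that does not fit is refused with a message, and nothing moves.
- r.get_obs(): the state, without advancing time (a new reading comes with each control period).
- grab_frame(name): name is "side" or "top" or "wrist"; returns (picture, depth): 420x560x3 uint8, blue, green, red; 420x560 float32, m along the optical axis (not along the pixel's ray), 0 where there is no reading.
- camera_info(name): a dict with "camera_matrix" (3x3 intrinsics, pixels), "R" (3x3) and "t" (3): a world point X has camera coordinates R X + t. Camera axes: x right, y down, z forward; pixel columns grow to the right and rows downward; lengths in m; the calibration is good to about 2 mm. A picture is of the moment at which its call begins: read the wrist's pose just before it. camera_info takes no time and is no camera call; for the wrist camera it gives the pose at the moment of the call.
- r.hand_in(): hands the job in; it is judged then, once.
The state is a dict: "clock": time; "joints": joint angles; "qvel": joint speeds; "tau": joint torques, N m; "tcp_pos": TCP position; "orientation": TCP orientation; "contact_force": force on the tool from outside, world axes, zero at the start; "moment": the same for the moment, N m; "grip_width": finger opening in m; "gripper_force": force on a finger pad.
Only numpy, scipy, OpenCV 4.12 (cv2) and the standard library are available. Lean on these libraries where they do the work, as an engineer would, in place of code of your own. Each camera call takes 0.05 s, during which the arm holds its last target. There are 200 camera calls.

## Working session

There is one attempt and no reset: what is moved stays moved. The work goes in short steps, Python scripts to look and compute and a shell command to move; the robot and the scene stay as the last step left them, time stands still between calls to the robot, and variables do not carry over. Pictures are saved under pics/ and viewed, at most 10 in all, crops included, and the job is handed in when it is done.

```bash
ls; mkdir -p pics; python3 - <<'E'
from bench import r, grab_frame, camera_info
import cv2,numpy as np
o=r.get_obs();print({k:np.round(v,3) for k,v in o.items()})
for n in("top","side"):
    i,d=grab_frame(n);cv2.imwrite(f"pics/{n}0.png",i);np.save(f"pics/{n}0.npy",d)
    c=camera_info(n);print(n,np.round(c["camera_matrix"],1),np.round(c["R"],3),np.round(c["t"],3),-c["R"].T@c["t"])
E
```

```text
bench.py
drive.py
pics
{'clock': np.float64(0.0), 'joints': array([ 1.17 ,  0.478,  0.022,  1.556, -0.012,  1.109, -0.083]), 'qvel': array([-0.001,  0.   , -0.001,  0.001, -0.002,  0.001, -0.001]), 'tau': array([-0.0000e+00, -5.9644e+01,  1.6080e+00, -2.8119e+01,  1.2000e-02,
        9.0000e-03,  0.0000e+00]), 'tcp_pos': array([ 0.195, -0.646,  0.303]), 'orientation': array([-3.106e+00, -4.580e-01,  1.000e-03]), 'contact_force': array([-0.782, -0.16 , -0.198]), 'moment': array([ 0.028, -0.01 , -0.028]), 'gripper_force': np.float64(0.0), 'grip_width': np.float64(0.086)}
top [[480.4   0.  279.9]
 [  0.  480.4 214.1]
 [  0.    0.    1. ]] [[ 0.009 -1.    -0.014]
 [-0.988 -0.007 -0.157]
 [ 0.157  0.015 -0.988]] [0.01  0.516 1.501] [ 0.27443494 -0.0089516   1.56335613]
side [[464.5   0.  277.9]
 [  0.  464.5 200.4]
 [  0.    0.    1. ]] [[-0.872 -0.489 -0.019]
 [-0.208  0.406 -0.89 ]
 [ 0.443 -0.772 -0.455]] [0.449 0.177 1.14 ] [-0.07616434  1.02797596  0.68530692]
```

View pics/top0.png

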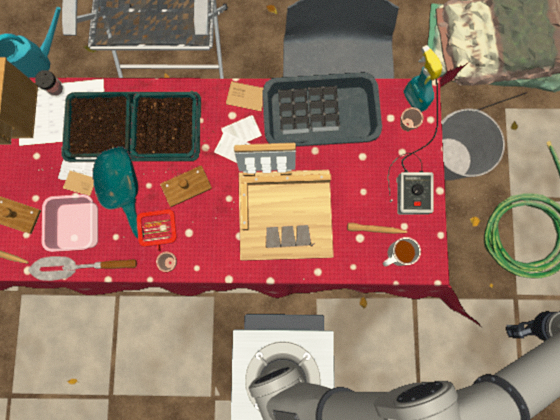

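View pics/side0.png

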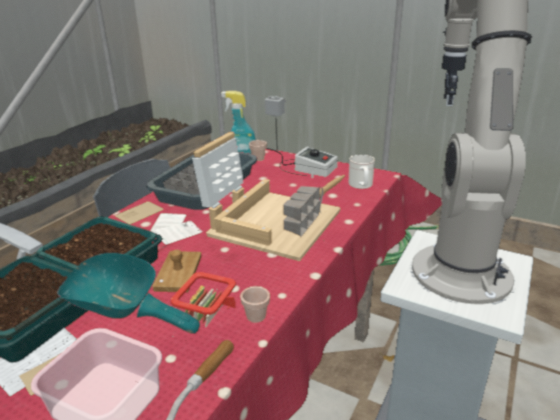

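The top view shows the jig board at about (240–332, 170–260), the open mask at (235–297, 145–172) and the toppled pack at (266–313, 225–248). The mug is at (404, 250), the pot at (166, 262), the dibber at (378, 228) and the tamper at (186, 186). Next I'll measure the jig and pack from the depth.

```bash
cat > h.py <<'E'
from bench import r, grab_frame, camera_info
import numpy as np,cv2
def cloud(n,f=None,d=None):
    c=camera_info(n)
    if d is None: f,d=grab_frame(n)
    v,u=np.mgrid[:420,:560]; K=c["camera_matrix"]
    p=np.stack([(u-K[0,2])/K[0,0]*d,(v-K[1,2])/K[1,1]*d,d],-1)
    P=(p-c["t"])@c["R"]; P[d==0]=np.nan
    return f,P
E
python3 - <<'E'
from h import *
f=cv2.imread("pics/top0.png");_,P=cloud("top",f,np.load("pics/top0.npy"))
hsv=cv2.cvtColor(f,cv2.COLOR_BGR2HSV).astype(int)
x,y,z=np.moveaxis(P,-1,0)
reg=np.zeros(z.shape,bool);reg[140:265,230:340]=1
wood=reg&(hsv[...,0]>8)&(hsv[...,0]<28)&(hsv[...,1]>50)
grey=reg&(hsv[...,1]<50)
def rect(m,name):
    q=P[m];print(name,m.sum(),'z',np.percentile(q[:,2],[5,50,95]).round(4),cv2.minAreaRect((q[:,:2]*1000).astype(np.float32)))
rect(wood&(z<.03)&(z>0.005),"board");rect(wood&(z>.05)&(z<.07),"fence")
rect(wood&(z>.15),"rail");rect(grey&(z>.08)&(z<.14)&(x<.5)&(y<.05),"pack")
rect(grey&(x>.55),"mask")
c=camera_info("top")
np.set_printoptions(suppress=True,precision=3)
print(P[170:262:10,320]);print(P[178,244:330:12]);print(P[222:250:3,290]);print(P[144:156,266])
crop=cv2.resize(f[135:265,225:345],None,fx=4.5,fy=4.5,interpolation=cv2.INTER_CUBIC);cv2.imwrite("pics/c0.png",crop)
E
```

```text
board 5975 z [0.0072 0.0129 0.019 ] ((560.4752197265625, 14.609237670898438), (373.2716979980469, 328.4745788574219), 2.7252509593963623)
fence 945 z [0.0528 0.0584 0.0646] ((580.4864501953125, 12.7398681640625), (280.4703674316406, 350.5875549316406), 74.58023834228516)
rail 434 z [0.2424 0.2479 0.2526] ((674.4710693359375, 57.67930603027344), (22.36970329284668, 170.81524658203125), 2.238785743713379)
pack 426 z [0.098  0.1037 0.1099] ((440.9221496582031, -14.122978210449219), (55.71140670776367, 127.59835052490234), 3.1275908946990967)
mask 1608 z [0.0015 0.1598 0.231 ] ((676.3491821289062, 4.050048828125), (201.5573272705078, 361.1318664550781), 0.3983796238899231)
[[ 0.672 -0.118  0.002]
 [ 0.625 -0.114  0.058]
 [ 0.603 -0.117  0.005]
 [ 0.568 -0.117  0.012]
 [ 0.535 -0.117  0.014]
 [ 0.502 -0.117  0.012]
 [ 0.469 -0.116  0.011]
 [ 0.436 -0.116  0.013]
 [ 0.404 -0.116  0.009]
 [ 0.373 -0.117 -0.004]]
[[ 0.63   0.13   0.059]
 [ 0.63   0.091  0.06 ]
 [ 0.629  0.053  0.062]
 [ 0.63   0.014  0.059]
 [ 0.63  -0.024  0.061]
 [ 0.631 -0.063  0.057]
 [ 0.632 -0.101  0.053]
 [ 0.631 -0.139  0.06 ]]
[[ 0.494 -0.019  0.016]
 [ 0.484 -0.019  0.019]
 [ 0.464 -0.018  0.095]
 [ 0.454 -0.018  0.105]
 [ 0.444 -0.018  0.106]
 [ 0.435 -0.019  0.105]
 [ 0.426 -0.019  0.109]
 [ 0.417 -0.019  0.099]
 [ 0.415 -0.019  0.023]
 [ 0.406 -0.019  0.018]]
[[0.685 0.052 0.246]
 [0.681 0.052 0.248]
 [0.678 0.052 0.25 ]
 [0.677 0.052 0.242]
 [0.672 0.052 0.249]
 [0.669 0.052 0.249]
 [0.668 0.052 0.244]
 [0.665 0.052 0.243]
 [0.663 0.052 0.241]
 [0.663 0.053 0.229]
 [0.663 0.053 0.219]
 [0.663 0.053 0.211]]
```

View pics/c0.png

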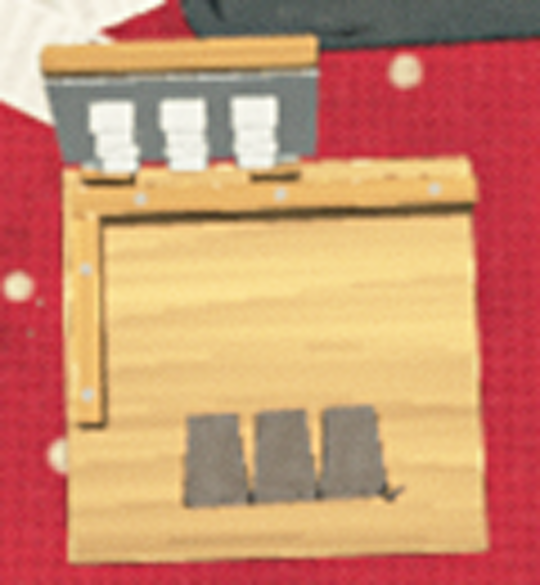

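The crop shows the back fence's front edge from about (105, 216) to (475, 205), the side fence face at x≈103, the board's front edge from (69, 562) to (487, 550), and the pack's upturned long wall at (183–385, 407–507). Now I'll turn these edges into jig axes.

Careful with the scale: shifts go in shares of 0.8 m and turns go in shares of 4 rad. That gives: 0.293 rad / 4 = 0.0733.

```bash
cat >> h.py <<'E'
def ray(n,u,v,z):
    c=camera_info(n);R,t=c["R"],c["t"];o=-R.T@t
    d=R.T@np.linalg.solve(c["camera_matrix"],[u,v,1]);return o+d*(z-o[2])/d[2]
E
python3 - <<'E'
from h import *
np.set_printoptions(suppress=True,precision=4)
for n,a,z in [("boardFL",(69,562),.015),("boardFR",(487,550),.015),("fenceBackL",(64,170),.061),("fenceBackR",(470,158),.061),("fenceFrontR",(475,204),.061),("fenceFrontL",(105,215),.061),("sideface_far",(102,222),.061),("sideface_near",(102,423),.061),("packNL",(183,507),.109),("packNR",(380,497),.109),("packFL",(188,415),.109),("packFR",(375,406),.109),("railL",(45,73),.25),("railR",(318,65),.25)]:
    print(n,ray("top",225+a[0]/4.5,135+a[1]/4.5,z)[:2])
E
echo '[{"rot":[0, 0, 0.0375]}, {"rot":[0, 0, 0.0733]}]' | python3 drive.py
```

```text
boardFL [0.3698 0.1403]
boardFR [ 0.3809 -0.1584]
fenceBackL [0.6462 0.1456]
fenceBackR [ 0.6567 -0.1441]
fenceFrontR [ 0.6231 -0.1474]
fenceFrontL [0.6135 0.1157]
sideface_far [0.6084 0.1177]
sideface_near [0.4643 0.1148]
packNL [0.4016 0.0551]
packNR [ 0.4094 -0.0776]
packFL [0.4642 0.0526]
packFR [ 0.4713 -0.0742]
railL [0.662  0.1396]
railR [ 0.6681 -0.0321]
clock: 0.3
tcp_pos: [0.1946, -0.646, 0.3033]
orientation: [-3.141, 0.01, 0.0]
contact_force: [-0.6, -0.1, -1.0]
grip_width: 0.0856
gripper_force: 0.0
```

Scaled: -0.237 m / 0.8 = -0.2963, -0.19 m / 0.8 = -0.2375, -0.045 rad / 4 = -0.0113.

```bash
echo '[{"xyz":[0.0213, -0.0588, 0], "rot":[0, 0, -0.0025]}, {"xyz":[0.0438, -0.1188, 0], "rot":[0, 0, -0.005]}, {"xyz":[0.065, -0.1775, 0], "rot":[0, 0, -0.0075]}, {"xyz":[0.0875, -0.2375, 0], "rot":[0, 0, -0.0113]}, {"xyz":[0.1088, -0.2963, 0], "rot":[0, 0, -0.0113]}]' | python3 drive.py >/dev/null
echo '[{"xyz":[0.025, -0.0575, 0]}, {"xyz":[0.05, -0.115, 0]}, {"xyz":[0.075, -0.1725, 0]}, {"xyz":[0.1, -0.23, 0]}, {"xyz":[0.125, -0.2875, 0]}]' | python3 drive.py
echo '[{"xyz":[0.025, -0.05, 0], "rot":[0, -0.025, 0]}, {"xyz":[0.05, -0.1, 0], "rot":[0, -0.05, 0]}, {"xyz":[0.0625, -0.15, 0], "rot":[0, -0.075, 0]}, {"xyz":[0.0688, -0.2, 0], "rot":[0, -0.1, 0]}, {"xyz":[0.0688, -0.2, 0], "rot":[0, -0.1, 0]}]' | python3 drive.py
python3 -c "
from h import *
print(r.get_obs()['joints'].round(3))"
```

```text
clock: 1.3
tcp_pos: [0.3704, -0.1762, 0.3039]
orientation: [3.14, 0.07, 0.0]
contact_force: [1.4, -0.1, 0.2]
grip_width: 0.0855
gripper_force: 0.0
clock: 1.8
tcp_pos: [0.4193, -0.0101, 0.3031]
orientation: [3.07, 0.084, -0.627]
contact_force: [0.3, 0.1, -0.5]
grip_width: 0.0853
gripper_force: 0.0
[ 0.246  0.275 -0.419  1.925  0.058  1.365 -1.721]
```

Scaled: 0.1 m / 0.8 = 0.125, 0.01 m / 0.8 = 0.0125.

```bash
echo '[{"xyz":[-0.025, 0, 0.0125]}, {"xyz":[0.0125, 0, 0.075]}, {"xyz":[0.0375, 0, 0.125]}, {"xyz":[0.0375, 0, 0.125]}]' | python3 drive.py
python3 - <<'E'
from h import *
print(r.get_obs()['joints'].round(3))
f,d=grab_frame("side");cv2.imwrite("pics/s1.png",cv2.resize(f[100:270,190:400],None,fx=3.5,fy=3.5))
E
```

```text
clock: 2.2
tcp_pos: [0.4039, -0.0173, 0.1962]
orientation: [3.067, 0.069, -0.636]
contact_force: [-0.9, -0.3, 0.4]
grip_width: 0.0853
gripper_force: 0.0
[ 0.234  0.403 -0.402  2.048  0.114  1.132 -1.767]
```

View pics/s1.png

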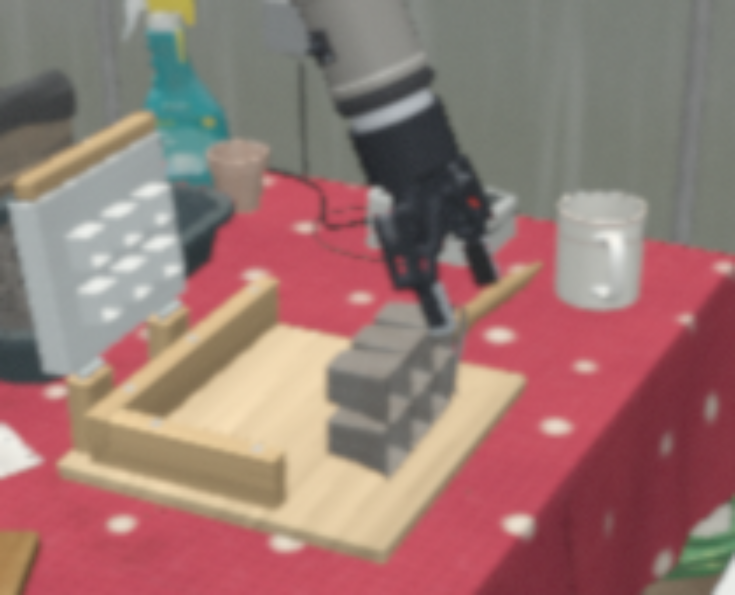

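Scaled: 0.032 m / 0.8 = 0.04, 0.0136 m / 0.8 = 0.017.

```bash
echo '[{"xyz":[0.01, 0, 0.02]}, {"xyz":[0.017, 0, 0.04]}, {"xyz":[0.017, 0, 0.04]}]' | python3 drive.py
echo '[{"xyz":[0.0113, 0, -0.005]}, {"xyz":[0.0225, 0, -0.01]}, {"xyz":[0.0338, 0, -0.015]}, {"xyz":[0.045, 0, -0.02]}]' | python3 drive.py
python3 - <<'E'
from h import *
f,d=grab_frame("side");cv2.imwrite("pics/s2.png",cv2.resize(f[100:270,190:400],None,fx=3.5,fy=3.5))
E
```

```text
clock: 2.55
tcp_pos: [0.4068, -0.0167, 0.1661]
orientation: [3.069, 0.068, -0.623]
contact_force: [-0.5, 0.8, 0.1]
grip_width: 0.0857
gripper_force: 0.0
clock: 2.95
tcp_pos: [0.4479, -0.0145, 0.1668]
orientation: [3.07, 0.069, -0.62]
contact_force: [-0.2, -0.1, 0.8]
grip_width: 0.0857
gripper_force: 0.0
```

View pics/s2.png

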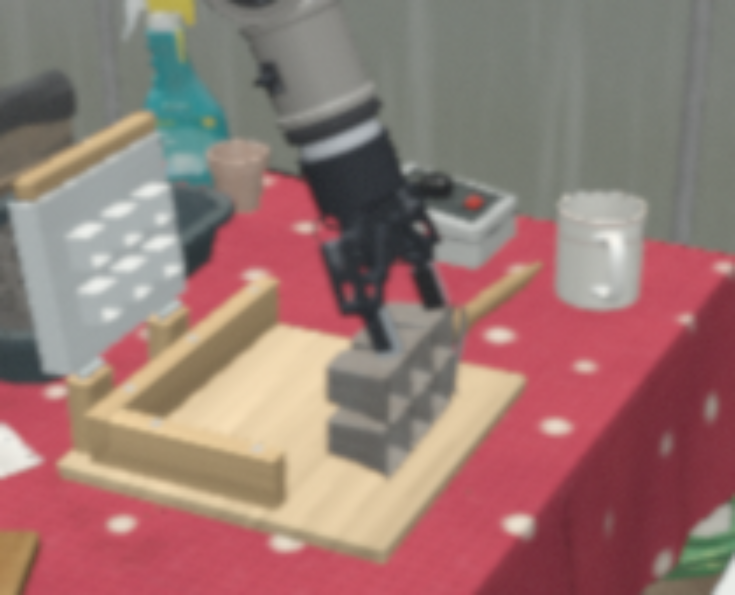

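The fingers slid over the top because the open tips stand higher than I reckoned. I'll back off, drop about 17 mm lower and push again.

Scaled: -0.046 m / 0.8 = -0.0575, -0.038 m / 0.8 = -0.0475.

```bash
echo '[{"xyz":[-0.0175, 0, 0]}, {"xyz":[-0.0575, 0, 0.0175]}, {"xyz":[-0.0525, 0, 0.03]}, {"xyz":[-0.0475, 0, 0.0425]}, {"xyz":[-0.0475, 0, 0.0425]}]' | python3 drive.py
echo '[{"xyz":[0.0113, 0, -0.005]}, {"xyz":[0.0225, 0, -0.01]}, {"xyz":[0.0338, 0, -0.015]}, {"xyz":[0.045, 0, -0.02]}]' | python3 drive.py
python3 - <<'E'
from h import *
f,d=grab_frame("side");cv2.imwrite("pics/s3.png",cv2.resize(f[100:270,190:400],None,fx=3.5,fy=3.5))
E
```

```text
clock: 3.5
tcp_pos: [0.3976, -0.0168, 0.1486]
orientation: [3.069, 0.069, -0.625]
contact_force: [-0.4, 0.1, 0.2]
grip_width: 0.0856
gripper_force: 0.0
clock: 3.9
tcp_pos: [0.439, -0.0148, 0.1504]
orientation: [3.07, 0.069, -0.621]
contact_force: [-0.2, 0.3, 0.9]
grip_width: 0.0854
gripper_force: 0.0
```

View pics/s3.png

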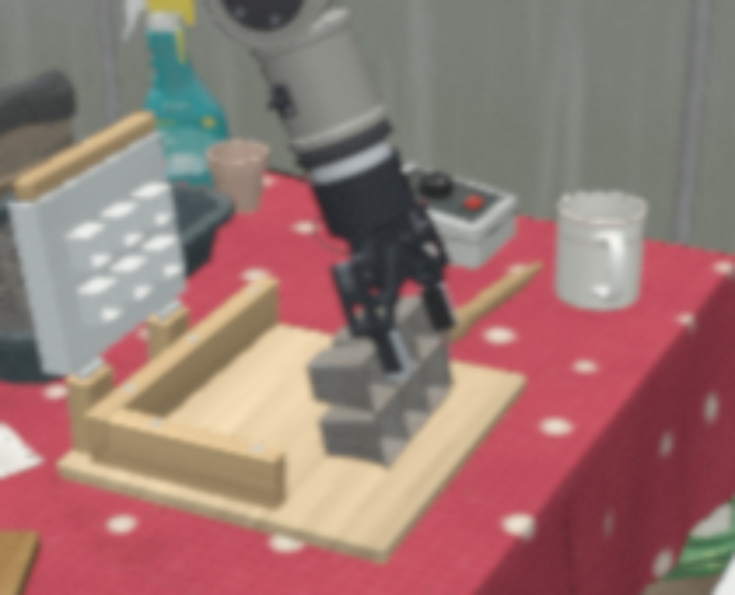

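The pack is now tipping cleanly, at about 15–20°, with the fingers on the top rim. I'll keep going.

Scaled: 0.034 m / 0.8 = 0.0425, -0.023 m / 0.8 = -0.0288.

```bash
echo '[{"xyz":[0.0113, 0, -0.0075]}, {"xyz":[0.0225, 0, -0.015]}, {"xyz":[0.0338, 0, -0.0225]}, {"xyz":[0.0425, 0, -0.0288]}]' | python3 drive.py
cat >> h.py <<'E'
def pack(n="top"):
    f,P=cloud(n);s=cv2.cvtColor(f,cv2.COLOR_BGR2HSV)[...,1];x,y,z=np.moveaxis(P,-1,0)
    m=(s<60)&(x>.38)&(x<.612)&(abs(y)<.13)&(z>.04)&(z<.15);q=P[m]
    print("pack n",m.sum(),"z pct",np.percentile(q[:,2],[5,50,95,99]).round(3),cv2.minAreaRect((q[:,:2]*1000).astype(np.float32)));return f
E
python3 - <<'E'
from h import *
f,d=grab_frame("side");cv2.imwrite("pics/s4.png",cv2.resize(f[100:270,190:400],None,fx=3.5,fy=3.5))
E
```

```text
clock: 4.35
tcp_pos: [0.4789, -0.0131, 0.1585]
orientation: [3.07, 0.069, -0.621]
contact_force: [0.0, -0.0, -0.3]
grip_width: 0.0855
gripper_force: 0.0
```

View pics/s4.png

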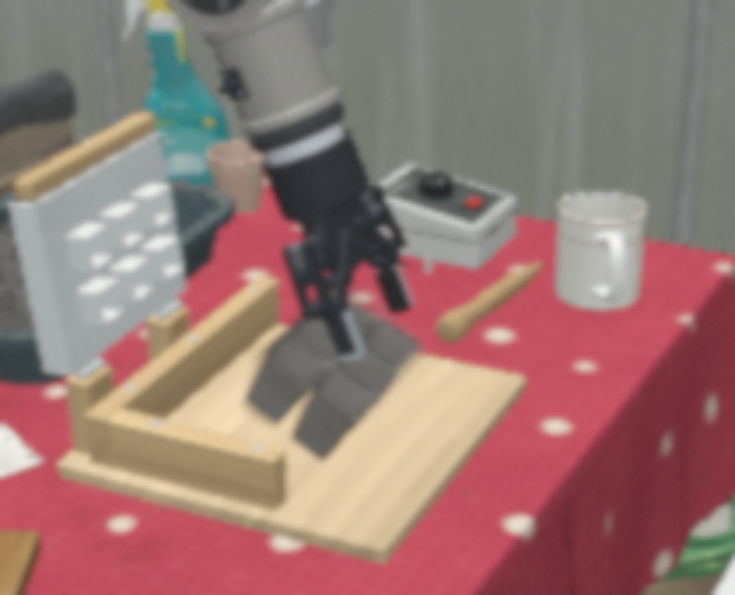

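The pack is past the balance point and falling onto its base. I'll lift clear, straighten the tool and measure.

Scaled: -0.08 m / 0.8 = -0.1, -0.075 m / 0.8 = -0.0938, 0.396 rad / 4 = 0.099.

```bash
echo '[{"xyz":[-0.0238, 0, -0.0563]}, {"xyz":[-0.0375, 0, -0.0875], "rot":[0, 0.025, 0]}, {"xyz":[-0.0625, 0, -0.0938], "rot":[0, 0.05, 0]}, {"xyz":[-0.075, 0, -0.1], "rot":[0, 0.075, 0]}, {"xyz":[-0.075, 0, -0.1], "rot":[0, 0.099, 0]}]' | python3 drive.py
python3 - <<'E'
from h import *
np.set_printoptions(suppress=True,precision=4)
f=pack();cv2.imwrite("pics/c1.png",cv2.resize(f[135:265,225:345],None,fx=4.5,fy=4.5,interpolation=cv2.INTER_CUBIC))
E
```

```text
clock: 4.9
tcp_pos: [0.4532, -0.0143, 0.2567]
orientation: [3.14, 0.07, 0.003]
contact_force: [0.1, 1.2, -0.8]
grip_width: 0.0855
gripper_force: 0.0
pack n 24 z pct [0.043 0.063 0.077 0.083] ((531.5791015625, 21.877670288085938), (92.81880187988281, 212.50709533691406), 0.8237789273262024)
```

View pics/c1.png

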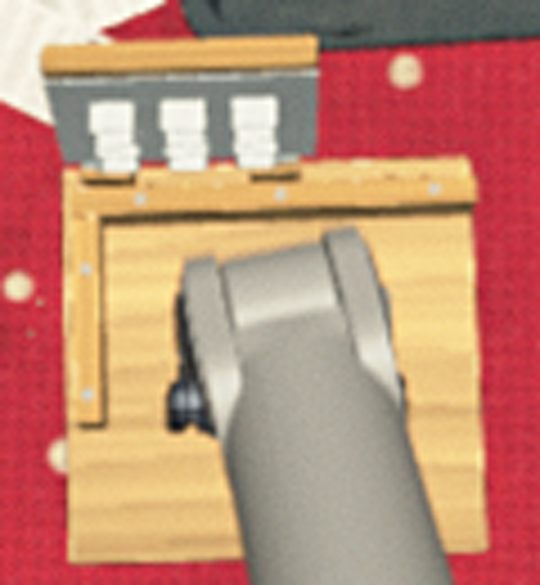

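The arm hides the pack in this view: it covers roughly (180–400, 230–560). The side camera's depth will do instead.

```bash
cat >> h.py <<'E'
th=.035
C=np.array([.612,.117])
J=np.array([[np.cos(th),np.sin(th)],[-np.sin(th),np.cos(th)]])
def side(zmax=.1,cam="side"):
    f,P=cloud(cam);s=cv2.cvtColor(f,cv2.COLOR_BGR2HSV)[...,1];x,y,z=np.moveaxis(P,-1,0)
    m=(s<60)&(x>.38)&(x<.635)&(abs(y)<.14)&(z>.03)&(z<zmax)
    m=cv2.morphologyEx(m.astype(np.uint8),cv2.MORPH_OPEN,np.ones((3,3)))
    n,l,st,_=cv2.connectedComponentsWithStats(m)
    k=1+st[1:,4].argmax();q=P[l==k];h=(q[:,:2]-C)@J.T
    print(cam,"n",len(q),"z",np.percentile(q[:,2],[5,50,95,99]).round(3),"rect in corner frame",cv2.minAreaRect((h*1000).astype(np.float32)))
    print(" x pct",np.percentile(h[:,0],[1,5,50,95,99]).round(3),"y pct",np.percentile(h[:,1],[1,5,50,95,99]).round(3))
    top=h[q[:,2]>np.percentile(q[:,2],97)-.012];print(" top rect",len(top),cv2.minAreaRect((top*1000).astype(np.float32)));return f,l==k
E
python3 - <<'E'
from h import *
f,m=side()
i,d=grab_frame("wrist");print(camera_info("wrist")["R"].round(2))
g=f.copy();g[m]=(0,255,0)
a=cv2.resize(f[120:260,190:390],(400,280));b=cv2.resize(g[120:260,190:390],(400,280))
cv2.imwrite("pics/s5.png",np.vstack([np.hstack([a,b]),np.hstack([cv2.resize(i,(400,300)),np.zeros((300,400,3),np.uint8)])]))
E
```

```text
side n 1181 z [0.035 0.059 0.071 0.073] rect in corner frame ((-99.23150634765625, -120.26016998291016), (97.14641571044922, 151.6826629638672), 3.0092875957489014)
 x pct [-0.146 -0.144 -0.104 -0.056 -0.053] y pct [-0.192 -0.188 -0.095 -0.05  -0.047]
 top rect 570 ((-99.23150634765625, -120.26016998291016), (97.14641571044922, 151.6826629638672), 3.0092875957489014)
[[ 0.04 -1.    0.  ]
 [-0.94 -0.04  0.33]
 [-0.33 -0.02 -0.94]]
```

View pics/s5.png

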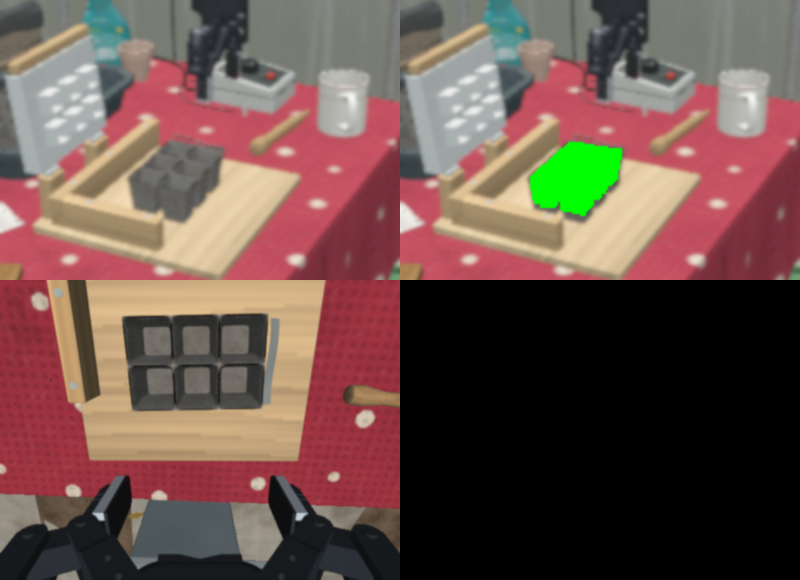

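The pack stands upright about 50 mm short of both fences; the wrist view shows its tab on the right at (275, 360). Next I'll push it to the back fence with both fingers on its near long wall.

Scaled: 0.157 m / 0.8 = 0.1963, -0.012 m / 0.8 = -0.015, 0.01 rad / 4 = 0.0025.

```bash
echo '[{"xyz":[-0.015, -0.0138, 0.05], "rot":[0, 0, 0.0025]}, {"xyz":[-0.015, -0.0138, 0.1], "rot":[0, 0, 0.0025]}, {"xyz":[-0.015, -0.0138, 0.15], "rot":[0, 0, 0.0025]}, {"xyz":[-0.015, -0.0138, 0.1963], "rot":[0, 0, 0.0025]}, {"xyz":[-0.015, -0.0138, 0.1963], "rot":[0, 0, 0.0025]}]' | python3 drive.py
echo '[{"xyz":[0.025, 0, 0]}, {"xyz":[0.0438, 0, 0]}, {"xyz":[0.0625, 0, 0]}, {"xyz":[0.075, 0, 0]}, {"xyz":[0.075, 0, 0]}]' | python3 drive.py
echo '[{"xyz":[0.0038, 0, 0]}, {"xyz":[0.0038, 0, 0]}]' | python3 drive.py; echo '[{"xyz":[0.0038, 0, 0]}, {"xyz":[0.0038, 0, 0]}]' | python3 drive.py
python3 -c "
from h import *
side(.09)"
```

```text
clock: 5.55
tcp_pos: [0.4382, -0.0037, 0.0941]
orientation: [3.141, 0.056, -0.024]
contact_force: [0.3, -0.9, -0.3]
grip_width: 0.0851
gripper_force: 0.0
clock: 6.05
tcp_pos: [0.5026, -0.0015, 0.0992]
orientation: [-3.141, -0.054, 0.003]
contact_force: [-0.1, 0.8, 0.4]
grip_width: 0.0855
gripper_force: 0.0
clock: 6.25
tcp_pos: [0.5032, -0.0017, 0.0983]
orientation: [3.141, 0.055, -0.007]
contact_force: [0.3, -0.1, 0.1]
grip_width: 0.0854
gripper_force: 0.0
clock: 6.45
tcp_pos: [0.5064, -0.0016, 0.0981]
orientation: [3.141, 0.055, -0.006]
contact_force: [0.8, -0.2, 0.4]
grip_width: 0.0854
gripper_force: 0.0
side n 923 z [0.035 0.059 0.076 0.087] rect in corner frame ((-63.77277755737305, -112.03970336914062), (116.75791931152344, 152.98709106445312), 0.4672555923461914)
 x pct [-0.121 -0.118 -0.061 -0.009 -0.007] y pct [-0.186 -0.16  -0.082 -0.049 -0.044]
 top rect 117 ((-66.12842559814453, -107.55992126464844), (141.75816345214844, 114.11666870117188), 88.90835571289062)
```

Scaled: 0.003 m / 0.8 = 0.0038.

```bash
for i in 1 2; do echo '[{"xyz":[0.0038, 0, 0]}, {"xyz":[0.0038, 0, 0]}]' | python3 drive.py | egrep 'tcp|contact'; done; echo '[{"xyz":[0.0025, 0, 0]}, {"xyz":[0.0025, 0, 0]}]' | python3 drive.py | egrep 'tcp|contact';echo '[{"xyz":[0.0025, 0, 0]}, {"xyz":[0.0025, 0, 0]}]' | python3 drive.py | egrep 'tcp|contact'
```

```text
tcp_pos: [0.5097, -0.0014, 0.0981]
contact_force: [-0.1, 0.2, 0.7]
tcp_pos: [0.5129, -0.0013, 0.0981]
contact_force: [0.2, 0.1, -0.2]
tcp_pos: [0.5147, -0.0012, 0.098]
contact_force: [0.4, -0.0, -0.2]
tcp_pos: [0.5167, -0.0012, 0.098]
contact_force: [0.1, 0.2, -0.2]
```

Scaled: 0.002 m / 0.8 = 0.0025.

```bash
for i in 1 ; do echo '[{"xyz":[0.0025, 0, 0]}, {"xyz":[0.0025, 0, 0]}]' | python3 drive.py | egrep 'tcp|contact'; done;echo '[{"xyz":[0.0025, 0, 0]}, {"xyz":[0.0025, 0, 0]}]' | python3 drive.py | egrep 'tcp|contact'
python3 -c "
from h import *
side(.085)"
```

```text
tcp_pos: [0.5187, -0.0011, 0.098]
contact_force: [-0.1, -0.7, -0.1]
tcp_pos: [0.5205, -0.0011, 0.098]
contact_force: [-0.2, 0.8, 0.1]
side n 865 z [0.035 0.058 0.074 0.081] rect in corner frame ((-44.42627716064453, -116.54158782958984), (146.46676635742188, 124.96802520751953), 89.6725845336914)
 x pct [-0.106 -0.103 -0.049  0.005  0.007] y pct [-0.185 -0.159 -0.081 -0.049 -0.047]
 top rect 277 ((-49.86418533325195, -112.18729400634766), (136.33856201171875, 115.69474792480469), 88.77835083007812)
```

Scaled: 0.002 m / 0.8 = 0.0025.

```bash
echo '[{"xyz":[0.0025, 0, 0]}, {"xyz":[0.0025, 0, 0]}]' | python3 drive.py | egrep 'tcp|contact';echo '[{"xyz":[0.0025, 0, 0]}, {"xyz":[0.0025, 0, 0]}]' | python3 drive.py | egrep 'tcp|contact';echo '[{"xyz":[0.0025, 0, 0]}, {"xyz":[0.0025, 0, 0]}]' | python3 drive.py | egrep 'tcp|contact'
```

```text
tcp_pos: [0.5209, -0.0011, 0.0976]
contact_force: [-5.5, 0.2, 3.6]
tcp_pos: [0.5212, -0.0011, 0.0972]
contact_force: [-9.6, -1.1, 7.2]
tcp_pos: [0.5213, -0.001, 0.0968]
contact_force: [-14.4, -1.0, 8.7]
```

The pack is now seated on the back fence, with the reaction rising to 14 N. I'll retreat, rotate 90° with the fingers part closed and go to the right end.

Scaled: -0.1 m / 0.8 = -0.125, 0.09 m / 0.8 = 0.1125, 0.55 rad / 4 = 0.1375.

```bash
echo '[{"xyz":[-0.025, 0, 0]}, {"xyz":[-0.0375, 0, -0.05], "rot":[0, 0, 0.025]}, {"xyz":[-0.025, 0.0375, -0.1], "rot":[0, 0, 0.0625]}, {"xyz":[0, 0.075, -0.125], "rot":[0, 0, 0.1]}, {"xyz":[0.0375, 0.1125, -0.125], "rot":[0, 0, 0.1375]}]' | python3 drive.py .04 >/dev/null
echo '[{"rot":[0, 0, 0.0375]}, {"rot":[0, 0, 0.075]}, {"rot":[0, 0, 0.1125]}, {"rot":[0, 0, 0.15]}, {"rot":[0, 0, 0.1875]}]' | python3 drive.py>/dev/null
echo '[{"rot":[0, 0, 0.0375]}, {"rot":[0, 0, 0.0675]}, {"rot":[0, 0, 0.0675]}]' | python3 drive.py
python3 - <<'E'
from h import *
from scipy.spatial.transform import Rotation as R
o=r.get_obs();M=R.from_rotvec(o['orientation']).as_matrix();print(M.round(3),o['joints'].round(2))
print((M.T@(np.array([.583,-.112,.12])-o['tcp_pos'])).round(4)); print("yaw of tool y vs jig x",np.arctan2(M[1,1],M[0,1])-.035)
side(.085)
E
```

```text
clock: 9.65
tcp_pos: [0.5604, -0.0897, 0.1982]
orientation: [2.256, -2.18, -0.0]
contact_force: [0.2, -0.1, -0.1]
grip_width: 0.0399
gripper_force: 0.0
[[ 0.035 -0.999 -0.003]
 [-0.999 -0.035 -0.003]
 [ 0.003  0.003 -1.   ]] [-0.12  0.43  0.21  1.92 -0.12  0.8  -2.95]
[ 0.0229 -0.0221  0.0782]
yaw of tool y vs jig x -3.1420765779434126
side n 1143 z [0.036 0.059 0.071 0.072] rect in corner frame ((-34.84846878051758, -142.74668884277344), (105.57880401611328, 196.9288330078125), 0.5579641461372375)
 x pct [-0.086 -0.084 -0.044  0.005  0.007] y pct [-0.192 -0.189 -0.097 -0.05  -0.048]
 top rect 555 ((-35.74578857421875, -121.58395385742188), (106.53190612792969, 153.6102752685547), 3.2266364097595215)
```

The last joint is close to its limit here, so I'll take the equivalent pose half a turn away.

Scaled: -0.15 rad / 4 = -0.0375.

```bash
for i in 1 2 3 4; do echo '[{"rot":[0, 0, -0.0375]}, {"rot":[0, 0, -0.075]}, {"rot":[0, 0, -0.1125]}, {"rot":[0, 0, -0.15]}, {"rot":[0, 0, -0.1875]}]' | python3 drive.py>/dev/null; done; echo '[{"rot":[0, 0, -0.0355]}, {"rot":[0, 0, -0.0355]}, {"rot":[0, 0, -0.0355]}]' | python3 drive.py
python3 - <<'E'
from h import *
from scipy.spatial.transform import Rotation as R
o=r.get_obs();M=R.from_rotvec(o['orientation']).as_matrix();print(M.round(3),o['joints'].round(2))
print((M.T@(np.array([.583,-.112,.12])-o['tcp_pos'])).round(4))
E
```

```text
clock: 12.0
tcp_pos: [0.56, -0.0899, 0.1983]
orientation: [-2.183, -2.256, 0.002]
contact_force: [-0.2, 0.4, -0.8]
grip_width: 0.0398
gripper_force: 0.0
[[-0.033  0.999 -0.003]
 [ 0.999  0.033  0.001]
 [ 0.001 -0.003 -1.   ]] [ 0.46  0.48 -0.53  1.88  0.31  0.86 -0.19]
[-0.0229  0.0224  0.0783]
```

Scaled: 0.091 m / 0.8 = 0.1138, -0.023 m / 0.8 = -0.0288.

```bash
echo '[{"xyz":[-0.0288, 0.0275, 0]}, {"xyz":[-0.0288, 0.0275, 0.0563]}, {"xyz":[-0.0288, 0.0275, 0.1138]}, {"xyz":[-0.0288, 0.0275, 0.1138]}]' | python3 drive.py
echo '[{"xyz":[0.025, 0, 0]}, {"xyz":[0.0438, 0, 0]}, {"xyz":[0.0625, 0, 0]}, {"xyz":[0.0813, 0, 0]}, {"xyz":[0.0813, 0, 0]}]' | python3 drive.py
python3 -c "
from h import *
side(.085)"
```

```text
clock: 12.4
tcp_pos: [0.5785, -0.1118, 0.1016]
orientation: [-2.175, -2.251, 0.014]
contact_force: [-0.9, 0.9, -0.5]
grip_width: 0.0401
gripper_force: 0.0
clock: 12.9
tcp_pos: [0.5804, -0.0435, 0.1079]
orientation: [-2.175, -2.264, 0.001]
contact_force: [-0.1, -0.6, 0.1]
grip_width: 0.0402
gripper_force: 0.0
side n 1102 z [0.04  0.062 0.073 0.08 ] rect in corner frame ((-35.43239212036133, -109.27381134033203), (105.49200439453125, 212.2935791015625), 1.496583342552185)
 x pct [-0.087 -0.085 -0.044  0.004  0.007] y pct [-0.156 -0.148 -0.086 -0.008 -0.006]
 top rect 520 ((-36.059017181396484, -85.28929138183594), (105.49200439453125, 164.30813598632812), 1.496583342552185)
```

Only a few millimetres are left. I'll go in small steps until the force shows the pack has seated.

Scaled: 0.004 m / 0.8 = 0.005.

```bash
for i in 1; do echo '[{"xyz":[0.005, 0, 0]}, {"xyz":[0.005, 0, 0]}]' | python3 drive.py| egrep 'tcp|contact';echo '[{"xyz":[0.0025, 0, 0]}, {"xyz":[0.0025, 0, 0]}]' | python3 drive.py | egrep 'tcp|contact';echo '[{"xyz":[0.0025, 0, 0]}, {"xyz":[0.0025, 0, 0]}]' | python3 drive.py | egrep 'tcp|contact';echo '[{"xyz":[0.0025, 0, 0]}, {"xyz":[0.0025, 0, 0]}]' | python3 drive.py | egrep 'tcp|contact'; done
```

```text
tcp_pos: [0.5799, -0.0432, 0.1068]
contact_force: [0.1, 0.7, -0.0]
tcp_pos: [0.5798, -0.0412, 0.1067]
contact_force: [-0.4, -0.6, 0.7]
tcp_pos: [0.5797, -0.0389, 0.1067]
contact_force: [-0.9, 0.0, -0.6]
tcp_pos: [0.5797, -0.0366, 0.1068]
contact_force: [-1.0, 0.6, -0.1]
```

Scaled: 0.002 m / 0.8 = 0.0025.

```bash
for i in 1; do echo '[{"xyz":[0.0025, 0, 0]}, {"xyz":[0.0025, 0, 0]}]' | python3 drive.py| egrep 'tcp|contact';echo '[{"xyz":[0.0025, 0, 0]}, {"xyz":[0.0025, 0, 0]}]' | python3 drive.py | egrep 'tcp|contact';echo '[{"xyz":[0.0025, 0, 0]}, {"xyz":[0.0025, 0, 0]}]' | python3 drive.py | egrep 'tcp|contact'; done; python3 -c "
from h import *
side(.085)"
```

```text
tcp_pos: [0.5796, -0.0346, 0.1068]
contact_force: [0.3, 0.1, 0.0]
tcp_pos: [0.5795, -0.0326, 0.1068]
contact_force: [-0.0, 0.7, 0.1]
tcp_pos: [0.5795, -0.0306, 0.1068]
contact_force: [-0.0, -0.1, -0.1]
side n 1043 z [0.042 0.063 0.073 0.08 ] rect in corner frame ((-35.528221130371094, -95.66876220703125), (205.8763427734375, 106.72308349609375), 89.56375122070312)
 x pct [-0.087 -0.085 -0.044  0.005  0.007] y pct [-0.147 -0.136 -0.082  0.002  0.005]
 top rect 554 ((-35.35533142089844, -72.96180725097656), (160.46109008789062, 106.72308349609375), 89.56375122070312)
```

Scaled: 0.002 m / 0.8 = 0.0025.

```bash
for i in 1; do echo '[{"xyz":[0.0025, 0, 0]}, {"xyz":[0.0025, 0, 0]}]' | python3 drive.py| egrep 'tcp|contact';echo '[{"xyz":[0.0025, 0, 0]}, {"xyz":[0.0025, 0, 0]}]' | python3 drive.py | egrep 'tcp|contact';echo '[{"xyz":[0.0025, 0, 0]}, {"xyz":[0.0025, 0, 0]}]' | python3 drive.py | egrep 'tcp|contact'; done; python3 -c "
from h import *
side(.085)"
```

```text
tcp_pos: [0.5794, -0.0287, 0.1068]
contact_force: [-0.0, -0.2, -0.4]
tcp_pos: [0.5794, -0.0267, 0.1068]
contact_force: [-0.5, 0.3, -0.0]
tcp_pos: [0.5796, -0.0265, 0.1068]
contact_force: [1.9, -5.5, 0.6]
side n 1027 z [0.043 0.063 0.073 0.082] rect in corner frame ((-39.242244720458984, -92.01055908203125), (207.07281494140625, 108.53714752197266), 86.6463623046875)
 x pct [-0.087 -0.085 -0.043  0.005  0.007] y pct [-0.145 -0.133 -0.08   0.002  0.009]
 top rect 434 ((-40.109580993652344, -69.39498901367188), (96.15058135986328, 166.31472778320312), 0.655883252620697)
```

The pack is on the side fence with a 5.5 N reaction. I'll retreat, lift and check squareness.

Careful with the scale: shifts go in shares of 0.8 m and turns go in shares of 4 rad. That gives: -0.15 m / 0.8 = -0.1875, -0.05 m / 0.8 = -0.0625.

```bash
echo '[{"xyz":[-0.0188, 0, 0]}, {"xyz":[-0.05, 0, 0]}, {"xyz":[-0.075, 0, -0.0625]}, {"xyz":[-0.125, -0.0375, -0.125]}, {"xyz":[-0.175, -0.075, -0.1875]}]' | python3 drive.py
echo '[{"xyz":[-0.0625, 0, 0]}, {"xyz":[-0.125, 0, 0]}, {"xyz":[-0.125, 0, 0]}]' | python3 drive.py
python3 - <<'E'
from h import *
np.set_printoptions(suppress=True,precision=2)
for cam in("side","top"):
    f,P=cloud(cam);g=cv2.cvtColor(f,cv2.COLOR_BGR2HSV);s=g[...,1];v=g[...,2];h=(P[...,:2]-C)@J.T*1000;z=P[...,2]
    m=(s<70)&(v<150)&(z>.068)&(z<.092)&(h[...,0]>-130)&(h[...,0]<15)&(abs(h[...,1]+70)<100)
    print(cam,m.sum(),"z",np.median(z[m]))
    for a in (-115,-95,-75,-55,-35,-15):
        k=m&(abs(h[...,1]-a)<8); print(a,k.sum(),np.percentile(h[k][:,0],[3,97]) if k.sum()>5 else'')
    for a in (-80,-65,-50,-35,-20,-5):
        k=m&(abs(h[...,0]-a)<7); print(a,k.sum(),np.percentile(h[k][:,1],[3,97]) if k.sum()>5 else'')
    w=(s>50)&(g[...,0]>8)&(g[...,0]<28)&(z>.05)&(z<.07)&(h[...,0]>-15)&(h[...,0]<40)
    for a in (-220,-200,-180,-160): 
        k=w&(abs(h[...,1]-a)<8); print("fence",a,k.sum(),np.percentile(h[k][:,0],[3,97]) if k.sum()>5 else'')
    cv2.imwrite(f"pics/{cam}6.png",f)
a=cv2.imread("pics/side6.png")[120:260,190:390];b=cv2.imread("pics/top6.png")[135:265,225:345]
cv2.imwrite("pics/v6.png",np.hstack([cv2.resize(a,(400,400)),cv2.resize(b,(400,400))]))
E
```

```text
clock: 15.55
tcp_pos: [0.5423, -0.1419, 0.2263]
orientation: [-2.178, -2.26, 0.003]
contact_force: [1.1, -1.0, -0.6]
grip_width: 0.04
gripper_force: 0.0
clock: 15.85
tcp_pos: [0.5444, -0.2507, 0.2251]
orientation: [2.195, 2.248, -0.009]
contact_force: [-0.7, 0.1, -0.7]
grip_width: 0.0399
gripper_force: 0.0
side 234 z 0.07014571235533626
-115 9 [-86.29   6.77]
-95 13 [-87.03   4.23]
-75 24 [-87.56   4.08]
-55 12 [-88.1    5.86]
-35 50 [-83.22   0.83]
-15 11 [-87.38   6.21]
-80 31 [-131.82    8.34]
-65 25 [-133.32   10.49]
-50 30 [-133.31    9.57]
-35 55 [-132.78    9.26]
-20 26 [-135.99    8.72]
-5 24 [-141.95    8.88]
fence -220 22 [ 5.95 24.07]
fence -200 19 [ 6.44 24.89]
fence -180 20 [ 7.55 25.2 ]
fence -160 12 [ 5.26 24.54]
top 92 z 0.07044502896164336
-115 6 [-43.39   1.71]
-95 8 [-46.33  -9.67]
-75 2 
-55 4 
-35 19 [-84.53   0.24]
-15 3 
-80 10 [-132.6   -37.57]
-65 12 [-132.97  -38.  ]
-50 28 [-133.2     2.58]
-35 13 [-133.88  -38.54]
-20 7 [-134.19  -46.96]
-5 18 [-134.56  -25.28]
fence -220 28 [ 3.9 22.1]
fence -200 32 [ 3.63 21.66]
fence -180 35 [ 3.57 22.26]
fence -160 34 [ 2.68 23.98]
```

View pics/v6.png

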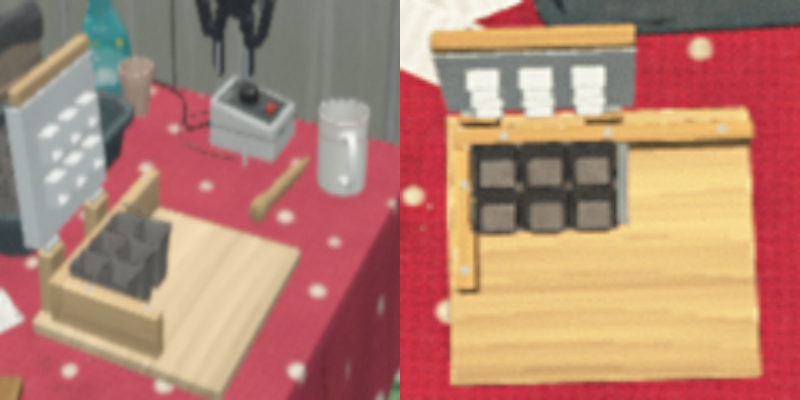

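The pack sits flush in the corner and square: all rim edges are parallel to the fences, and the tab is at (620, 180). The mask is still open. Now I'll go over and behind the rail with closed fingers.

Scaled: -0.135 m / 0.8 = -0.1688, 0.12 m / 0.8 = 0.15.

```bash
echo '[{"xyz":[0, 0.0125, -0.0563]}, {"xyz":[0, 0.0375, -0.1125]}, {"xyz":[0.0375, 0.075, -0.1688]}, {"xyz":[0.0875, 0.1125, -0.1688]}, {"xyz":[0.125, 0.15, -0.1688]}]' | python3 drive.py 0 30 >/dev/null
echo '[{"xyz":[0.0375, 0.0375, 0]}, {"xyz":[0.0875, 0.075, 0]}, {"xyz":[0.1375, 0.1, 0]}, {"xyz":[0.1875, 0.1, 0]}, {"xyz":[0.2438, 0.1025, 0]}]' | python3 drive.py
echo '[{}]' | python3 drive.py
python3 - <<'E'
from h import *
from scipy.spatial.transform import Rotation as R
o=r.get_obs();M=R.from_rotvec(o['orientation']).as_matrix();print(M.round(3),o['joints'].round(2))
print((M.T@(np.array([.735,.051,.298])-o['tcp_pos'])).round(4))
f,P=cloud("side");s=cv2.cvtColor(f,cv2.COLOR_BGR2HSV);z=P[...,2];m=(s[...,0]>8)&(s[...,0]<28)&(s[...,1]>50)&(z>.2)&(z<.26)&(P[...,0]>.6)&(P[...,0]<.72);q=P[m];print(len(q),np.percentile(q,[2,50,98],axis=0).round(3))
E
```

```text
clock: 16.95
tcp_pos: [0.7369, 0.0636, 0.3583]
orientation: [-2.176, -2.26, 0.005]
contact_force: [0.6, 0.1, 0.6]
grip_width: 0.0003
gripper_force: 0.0
clock: 17.05
tcp_pos: [0.7351, 0.073, 0.359]
orientation: [-2.157, -2.271, -0.002]
contact_force: [-0.5, 1.0, 0.8]
grip_width: 0.0004
gripper_force: 0.0
[[-0.051  0.999 -0.006]
 [ 0.999  0.051  0.007]
 [ 0.008 -0.006 -1.   ]] [ 0.15  0.61 -0.56  1.28  0.31  1.34 -0.34]
[-0.0224 -0.0008  0.0609]
316 [[ 0.664 -0.024  0.239]
 [ 0.671  0.073  0.249]
 [ 0.686  0.146  0.253]]
```

Scaled: 0.058 m / 0.8 = 0.0725, -0.02 m / 0.8 = -0.025.

```bash
echo '[{"xyz":[-0.025, 0, 0.0375]}, {"xyz":[-0.025, 0, 0.0725]}, {"xyz":[-0.025, 0, 0.0725]}]' | python3 drive.py
echo '[{"xyz":[0, -0.025, 0]}, {"xyz":[0, -0.0438, 0]}, {"xyz":[0, -0.0625, 0]}, {"xyz":[0, -0.0813, 0]}, {"xyz":[0, -0.0813, 0]}]' | python3 drive.py
echo '[{"xyz":[0, -0.0188, 0]}, {"xyz":[0, -0.0375, 0]}, {"xyz":[0, -0.0563, 0]}, {"xyz":[0, -0.0563, 0]}]' | python3 drive.py
cat >> h.py <<'E'
def rail(cam="side"):
    f,P=cloud(cam);s=cv2.cvtColor(f,cv2.COLOR_BGR2HSV);h=(P[...,:2]-C)@J.T;z=P[...,2]
    m=(s[...,0]>8)&(s[...,0]<28)&(s[...,1]>50)&(z>.083)&(z<.27)&(h[...,0]>-.2)&(h[...,0]<.1)&(h[...,1]>-.17)&(h[...,1]<.04);q=np.c_[h[m],z[m]]
    print("rail",len(q),"corner-frame x,y,z pct",np.percentile(q,[3,50,97],axis=0).round(3).tolist()); x,_,zz=np.median(q,axis=0);print("approx angle",np.arctan2(zz-.085,.034-x)-.06)
    return f
E
python3 -c "
from h import *
rail()"
```

```text
clock: 17.4
tcp_pos: [0.7357, 0.0387, 0.2962]
orientation: [-2.176, -2.255, 0.015]
contact_force: [-0.3, 0.8, -1.3]
grip_width: -0.0
gripper_force: 0.0
clock: 17.9
tcp_pos: [0.6722, 0.0389, 0.3038]
orientation: [-2.178, -2.261, 0.002]
contact_force: [0.1, 0.1, 0.2]
grip_width: -0.0002
gripper_force: 0.0
clock: 18.3
tcp_pos: [0.6275, 0.0369, 0.3027]
orientation: [-2.178, -2.26, 0.004]
contact_force: [0.2, 0.6, 0.7]
grip_width: -0.0002
gripper_force: 0.0
rail 344 corner-frame x,y,z pct [[-0.023, -0.14, 0.132], [-0.016, -0.048, 0.243], [0.025, 0.026, 0.249]]
approx angle 1.2023179762856393
```

Scaled: -0.043 m / 0.8 = -0.0538, -0.033 m / 0.8 = -0.0413.

```bash
echo '[{"xyz":[0, -0.0038, 0.01]}, {"xyz":[0, -0.0225, 0.0188]}, {"xyz":[0, -0.0413, 0.0263]}, {"xyz":[0, -0.0538, 0.0338]}, {"xyz":[0, -0.0538, 0.0338]}]' | python3 drive.py
echo '[{"xyz":[0, -0.015, 0.0125]}, {"xyz":[0, -0.03, 0.025]}, {"xyz":[0, -0.0438, 0.0363]}, {"xyz":[0, -0.0438, 0.0363]}]' | python3 drive.py
python3 -c "
from h import *
rail()"
```

```text
clock: 18.85
tcp_pos: [0.5838, 0.0347, 0.2737]
orientation: [-2.178, -2.258, 0.008]
contact_force: [-1.0, 0.5, 0.2]
grip_width: -0.0003
gripper_force: 0.0
clock: 19.25
tcp_pos: [0.5494, 0.0334, 0.2451]
orientation: [-2.178, -2.259, 0.006]
contact_force: [-0.5, 0.2, -0.6]
grip_width: -0.0001
gripper_force: 0.0
rail 313 corner-frame x,y,z pct [[-0.103, -0.141, 0.176], [-0.097, -0.05, 0.185], [-0.08, 0.025, 0.192]]
approx angle 0.5935195193674228
```

Scaled: -0.045 m / 0.8 = -0.0563, -0.028 m / 0.8 = -0.035.

```bash
echo '[{"xyz":[0, 0.01, -0.025]}, {"xyz":[0, 0.0063, -0.0563]}, {"xyz":[0.015, -0.03, -0.0563]}, {"xyz":[0.015, -0.03, -0.025]}, {"xyz":[0.015, -0.035, -0.0063]}]' | python3 drive.py
echo '[{"xyz":[0, -0.01, 0.015]}, {"xyz":[0, -0.0175, 0.03]}, {"xyz":[0, -0.0225, 0.045]}, {"xyz":[0, -0.0275, 0.06]}, {"xyz":[0, -0.0275, 0.06]}]' | python3 drive.py
python3 -c "
from h import *
rail()"
```

```text
clock: 19.8
tcp_pos: [0.5219, 0.045, 0.2515]
orientation: [-2.179, -2.26, 0.003]
contact_force: [0.2, -0.3, 0.7]
grip_width: -0.0001
gripper_force: 0.4
clock: 20.3
tcp_pos: [0.498, 0.0435, 0.2016]
orientation: [-2.177, -2.258, 0.008]
contact_force: [-0.1, -0.6, 0.2]
grip_width: 0.0004
gripper_force: 0.0
rail 337 corner-frame x,y,z pct [[-0.129, -0.14, 0.112], [-0.126, -0.048, 0.124], [-0.112, 0.026, 0.141]]
approx angle 0.17991651014567941
```

Scaled: 0.018 m / 0.8 = 0.0225, -0.006 m / 0.8 = -0.0075.

```bash
echo '[{"xyz":[0, -0.0038, 0.0075]}, {"xyz":[0, -0.0063, 0.015]}, {"xyz":[0, -0.0075, 0.0225]}, {"xyz":[0, -0.0075, 0.0225]}]' | python3 drive.py
echo '[{"xyz":[0, 0, 0.005]}, {"xyz":[0, 0, 0.01]}, {"xyz":[0, 0, 0.01]}]' | python3 drive.py|egrep 'tcp|cont'
echo '[{"xyz":[0, 0, 0.0038]}, {"xyz":[0, 0, 0.0038]}]' | python3 drive.py|egrep 'tcp|cont'
python3 -c "
from h import *
rail()"
```

```text
clock: 20.75
tcp_pos: [0.4925, 0.0433, 0.1844]
orientation: [-2.179, -2.258, 0.006]
contact_force: [-0.9, -0.3, 0.7]
grip_width: -0.0
gripper_force: 0.0
tcp_pos: [0.4929, 0.0434, 0.1767]
contact_force: [-0.0, -0.3, -0.1]
tcp_pos: [0.4933, 0.0436, 0.1755]
contact_force: [-4.7, -0.4, 16.5]
rail 323 corner-frame x,y,z pct [[-0.132, -0.141, 0.085], [-0.129, -0.046, 0.1], [-0.116, 0.025, 0.106]]
approx angle 0.031179211928134373
```

Scaled: 0.001 m / 0.8 = 0.0013.

```bash
echo '[{"xyz":[0, 0, 0.0013]}, {"xyz":[0, 0, 0.0013]}]' | python3 drive.py|egrep 'tcp|cont'
echo '[{"xyz":[0, 0, -0.0125]}, {"xyz":[0, 0, -0.0625]}, {"xyz":[0, -0.0375, -0.125]}, {"xyz":[0, -0.075, -0.15]}, {"xyz":[0, -0.075, -0.15]}]' | python3 drive.py|egrep 'tcp|cont'
echo '[{"xyz":[-0.0625, 0, 0]}, {"xyz":[-0.125, 0, 0]}, {"xyz":[-0.1875, 0, 0]}, {"xyz":[-0.25, 0, 0]}, {"xyz":[-0.3, 0, 0]}]' | python3 drive.py|egrep 'tcp|cont|clock'
python3 - <<'E'
from h import *
rail()
for cam in("side","top"):
    f,P=cloud(cam);g=cv2.cvtColor(f,cv2.COLOR_BGR2HSV);h=(P[...,:2]-C)@J.T;z=P[...,2]
    m=(g[...,1]<60)&(h[...,0]>-.11)&(h[...,0]<.02)&(h[...,1]>-.145)&(h[...,1]<.01)&(z>.07)&(z<.13)
    q=np.c_[h[m],z[m]];A=np.c_[q[:,:2],np.ones(len(q))];c=np.linalg.lstsq(A,q[:,2],rcond=None)[0]
    print(cam,len(q),"sheet z",np.median(q[:,2]),"slopes",c.round(3))
    cv2.imwrite(f"pics/{cam}7.png",f)
E
```

```text
tcp_pos: [0.4933, 0.0437, 0.1754]
contact_force: [-8.9, -2.2, 26.3]
tcp_pos: [0.4321, 0.0419, 0.2968]
contact_force: [1.0, -0.2, -0.1]
clock: 22.5
tcp_pos: [0.4419, -0.2018, 0.2929]
contact_force: [1.5, 0.3, -0.5]
rail 324 corner-frame x,y,z pct [[-0.132, -0.141, 0.087], [-0.129, -0.049, 0.1], [-0.118, 0.026, 0.105]]
approx angle 0.03204496258798396
side 1082 sheet z 0.08756350624353282 slopes [ 0.085 -0.009  0.091]
top 1708 sheet z 0.08505365269710856 slopes [ 0.033 -0.003  0.087]
```

The mask reached its hard stop: 26 N on the rail gave no further motion, the rail top is at 0.10 m, and the sheet lies flat at z≈0.085 m. The spouts are therefore in the cells, and the arm is clear.

```bash
echo '[{}, {}]' | python3 drive.py | head -3; python3 -c "
from bench import r, grab_frame, camera_info
print(r.hand_in())"
```

```text
clock: 22.85
tcp_pos: [0.4425, -0.197, 0.2932]
orientation: [-2.176, -2.261, 0.004]
the job is handed in; nothing more can be done
None
```

I handed the job in at 22.9 s: the pack was tipped upright and pushed flush into the fence corner, then the mask was swung down onto its stop; the hand-in returned no verdict, so I don't know how it was judged.

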